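Fit the idler to the belt tensioner and seat its retaining clip

TASK

Put the flanged idler on the shaft of the belt tensioner, hub upward and down on its seat, then secure it: slide the dark steel retaining clip sideways over the hub, open end first and from the front, into the groove of the shaft until it snaps fully home. The shaft stands on a sprung slide that gives way as you push, so push slowly, follow it by feel until the snap, and never drive the slide against its end stop. Let go, and leave the other things where they lie.

Things in the scene. Friction and masses are not known exactly. Their poses are not given: they have to be found in the camera images.
- tensioner: Belt tensioner on the bench: aluminium base plate 146 x 84 x 10 mm with a dark steel slide and, behind it, an aluminium spring housing 32 x 76 mm, 66 mm high. Origin: on the bench below the upright shaft's axis with the slide at rest. x points from the shaft to the housing (its front face at +62 mm); plate from x = -48 to +98 mm. Open in front; too tight behind to fit the clip from there.
- slide_rest (a point): Point on the base, axes as tensioner: centre of the slide's top (21.5 mm up) at rest. The slide carries the shaft; its place is not measured. Pushed to +x it gives way on a preloaded, damped spring: starts at 2.5 N, 3 mm further per N, end stop at 33 mm (13 N); the damper adds 0.25 N per 10 mm/s. Released, it returns by itself. Sideways and upward it is rigid.
- shaft_seat (a point): Point on the base, axes as tensioner: the shaft's axis with the slide at rest, at the round seat (24 mm above the bench) on which the idler comes to rest. The steel shaft is 22 mm thick; its top, chamfered over 5 mm to 15 mm, is 41 mm above the seat.
- groove_rest (a point): Point on the base, axes as tensioner: shaft axis with the slide at rest, 26 mm above the seat, level with the seated idler's hub top: where the clip's origin is when it is home. The groove is 6.7 mm wide, from 1 mm below this point to 5.7 mm above. The neck in it is 16 mm round with a bar 9 mm wide (y), 21 mm long (x) through it, so the clip fits only along x.
- idler: Flanged aluminium idler, loose, on the bench with its hub up: flanges 52 mm dia., 16 mm high; on top a plain hub 34 mm dia., 10 mm high (26 mm in all); bore 24 mm right through; 0.06 to 0.13 kg. Origin: centre of its underside, z up through the hub.
- clip: Dark spring-steel clip, loose, flat on the bench: fork 4 mm thick, 25 wide, springy legs 17 apart with inward bumps 10.6 apart near the tips; 50 g. Origin: underside, at the shaft axis when home; x out of the open end, z up; legs end at x = +9, crotch at -11 mm. About 14 mm short of home the bumps meet the neck; at 8 to 11 N they spread, the clip snaps home and the force drops.
- clip_fin (a point): Grip point on the clip, axes as clip: centre of its upright fin, 9 mm thick (y), 21 mm long (x), 16 mm high, the top 20 mm above the clip's underside; this point lies at x = -29.5 mm, 12 mm above the underside.
- cutters_a: bystander: red side cutters, 138 mm long, to be left alone. Origin: centre of the underside
- driver_a: bystander: small red-handled screwdriver, 147 mm long, to be left alone. Origin: centre of the underside
- esd_brush: bystander: black brush, 144 mm long, to be left alone. Origin: centre of the underside
- screw_tin: bystander: round light grey tin, 60 mm dia., 26 mm high, to be left alone. Origin: centre of the underside
- pliers_a: bystander: blue pliers, 158 mm long, to be left alone. Origin: centre of the underside
- driver_b: bystander: yellow-handled screwdriver, 177 mm long, to be left alone. Origin: centre of the underside
- glue_bottle: bystander: white bottle with a pointed blue cap, 30 mm dia., 99 mm high, to be left alone. Origin: centre of the underside
Things that resemble listed ones, but are neither listed nor needed, are in the scene too. Leave any green or purple look-alike of the idler alone.

How it is judged:
On the way:
1. the idler is on the shaft, hub up, down on its seat (horizontal distance between idler and shaft_seat below 0.003 m and z of idler in the frame of shaft_seat between -0.002 and 0.0025 m and angle between the z axis of idler and the z axis of shaft_seat, either way round below 0.08 rad and angle between idler's own z axis and vertical below 0.2 rad), for 0.2 s.
At the end, for the whole second after the job is handed in: The idler sits hub up on its seat (3 mm sideways, 2.5 mm in height); the clip is snapped in the groove above it, its origin within 2.5 mm of the shaft's rest axis and 24 to 29 mm above the seat, flat and in line within 7 degrees; the slide is back at rest; all still (all of step 1 and x of clip in the frame of shaft_seat between -0.0025 and 0.0025 m and y of clip in the frame of shaft_seat between -0.0025 and 0.0025 m and z of clip in the frame of shaft_seat between 0.0235 and 0.0295 m and angle between the z axis of clip and the z axis of shaft_seat, either way round below 0.12 rad and angle between the x axis of clip and the x axis of shaft_seat, either way round below 0.12 rad and linear speed of each of clip, idler below 0.02 m/s); the robot touches nothing.
It fails at once if the clip is forced: over 60 N of contact force on the tensioner, both legs' own pinch (up to 40 N) counted in (contact force between clip and tensioner above 60 N).
It fails at once if the slide is driven back to its end stop (idler on the shaft, over 31.5 mm behind its rest place) (x of idler in the frame of shaft_seat between 0.0315 and 0.038 m and y of idler in the frame of shaft_seat between -0.004 and 0.004 m and z of idler in the frame of shaft_seat between -0.003 and 0.004 m).
It fails at once if the idler is forced: pressed against the tensioner with more than 25 N (contact force between idler and tensioner above 25 N).
It fails at once if one of the other things on the bench is shifted by more than 20 mm (distance of any of cutters_a, driver_a, esd_brush, screw_tin, pliers_a, driver_b, glue_bottle from where it was at the start of the episode above 0.02 m).
It also fails if it takes over 72 s, if anything falls off the work surface, if the arm or the gripper's body presses on something with over 40 N, if the wrist force passes 120 N, or if a joint passes its speed limit or range.

ROBOT

A 6-joint arm with a two-finger parallel gripper is mounted at the origin on a cart in front of the work surface, level with it; the furniture and walls round the work are solid. World frame = base frame: x ahead of the robot, y to its left, z up, the work surface at z = 0. Lengths are in m, angles in rad, forces in N, time in s.
With the tool pointing down it reaches from about 0.25 to 0.725 m from the base axis. Payload 9.7 kg.
Tool frame: the origin (TCP) lies at the very end of the fingers, on their centre line; the grasp point (between the pads) lies manip.grip_point_offset behind it (manip.grip_point_offset is the distance from the TCP to the grasp point, in m); z points along the fingers, y is the line along which they close (so a half turn about z gives the same grasp; the last joint's range is limited). The gripper opens to 85 mm and grips with 20 to 120 N. Pads are 22 mm wide; open, the fingers measure 114 mm over their backs; the gripper's body (76 mm by 85 mm) begins 54 mm behind the grasp point. The pads swing forward as they close: fully open they stand 13 mm farther back than shut.
Start: joints at [1.312, 0.087, 0.176, 1.66, 0, 1.571], TCP at [0.141, 0.532, 0.231] pointing down, gripper open.
Joint ranges: [-3.13, 3.13], [-0.85, 1.81], [-1.15, 1.24], [-2.2, 2.28], [-1.44, 1.52], [-3.14, 3.14]. Speed limits (rad/s): [2.22, 2.22, 2.57, 3.14, 3.14, 3.14].

INTERFACE

Orientations are given as a rotation vector (axis times angle).
In Python, from station import sensors, vision, finish_job, manip gives the robot as it stands.
- The arm moves only by the shell command python3 -m inch [OPENING] [FORCE], which reads ROWS from standard input. ROWS is a JSON list of rows, 1 to 8 of them, each of 6 numbers: dx, dy, dz in m, then a rotation vector rx, ry, rz in rad; each row shifts and turns the commanded pose from where the row before left it, along the tool's axes as they then stand; what a row does not reach is not made up. A row lasts 1/10 s, in which the tool goes at most 0.05 m and 0.15 rad, less where a joint would pass 70% of its speed; a pose out of reach is approached as far as the arm can. OPENING is the finger opening in m, set as the command begins (- or left out keeps the last). The fingers move at their own pace and stop on an object; FORCE is the grip in N (left out, the last holds). Time passes only in rows, so rows that do not move let the fingers close. It prints the time, the measured TCP pose, the force, the opening and the grip force at its end. Input that does not fit is refused with a message, and nothing moves.
- sensors.state(): the state, without advancing time (a new reading comes with each control period).
- vision.get_image(name): name is "side" or "top" or "wrist"; returns the picture (480x640x3 uint8, red, green, blue); there is no depth.
- vision.camera_model(name): a dict with "intrinsics" (3x3 intrinsics, pixels), "position" and "orientation" of the camera in the world. Camera axes: x right, y down, z forward; pixel columns grow to the right and rows downward; lengths in m; the calibration is good to about 2 mm. A picture is of the moment at which its call begins: read the wrist's pose just before it. camera_model takes no time and is no camera call; for the wrist camera it gives the pose at the moment of the call.
- finish_job(): hands the job in; it is judged then, once.
The state is a dict: "time": time; "q": joint angles; "joint_vel": joint speeds; "joint_torque": joint torques, N m; "eef_pos": TCP position; "tcp_rot": TCP orientation; "ft_force": force on the tool from outside, world axes, zero at the start; "wrist_torque": the same for the moment, N m; "gripper_width": finger opening in m; "grip_force": force on a finger pad.
Only numpy, scipy, OpenCV 4.12 (cv2) and the standard library are available. Lean on these libraries where they do the work, as an engineer would, in place of code of your own. Each camera call takes 0.05 s, during which the arm holds its last target. There are 200 camera calls.

## Working session

There is one attempt and no reset: what is moved stays moved. The work goes in short steps, Python scripts to look and compute and a shell command to move; the robot and the scene stay as the last step left them, time stands still between calls to the robot, and variables do not carry over. Pictures are saved under pics/ and viewed, at most 10 in all, crops included, and the job is handed in when it is done.

```bash
ls; mkdir -p pics
python3 - <<'E'
from station import sensors, vision, manip
import cv2
print(sensors.state()); print(manip.grip_point_offset)
for n in ("top","side"):
    im=vision.get_image(n); cv2.imwrite(f"pics/{n}0.png",im[:,:,::-1]); m=vision.camera_model(n); print(n,m)
E
```

```text
pics
{'time': 0.0, 'q': array([ 1.31198781e+00,  8.74332154e-02,  1.75131407e-01,  1.65982833e+00,
       -2.32967857e-05,  1.57083436e+00]), 'joint_vel': array([-0.00071257,  0.0012766 , -0.00135818,  0.00020524, -0.00071104,
        0.0005367 ]), 'joint_torque': array([-4.68901038e-03, -5.20394468e+01,  4.64800429e+01,  1.61675632e-02,
       -8.53669280e-05, -1.21850204e-05]), 'eef_pos': array([0.14070481, 0.53144472, 0.23059645]), 'tcp_rot': array([-4.05441707e-01, -3.11516949e+00,  2.08226263e-03]), 'ft_force': array([ 0.28778522, -0.54238032, -0.37312698]), 'wrist_torque': array([ 0.06025709, -0.05365331, -0.01777055]), 'grip_force': 0.0, 'gripper_width': 0.08545012940661648}
0.0187
top {'intrinsics': array([[528.78786133,   0.        , 325.35293877],
       [  0.        , 528.78786133, 239.33789602],
       [  0.        ,   0.        ,   1.        ]]), 'position': array([ 0.34586209, -0.02418893,  1.17193098]), 'orientation': array([-2.13683578,  2.13781158, -0.13827353])}
side {'intrinsics': array([[561.67036619,   0.        , 314.1441834 ],
       [  0.        , 561.67036619, 250.44717423],
       [  0.        ,   0.        ,   1.        ]]), 'position': array([0.55860464, 1.22760476, 0.67000578]), 'orientation': array([ 0.010141  , -2.63541897,  1.65759901])}
```

View pics/top0.png

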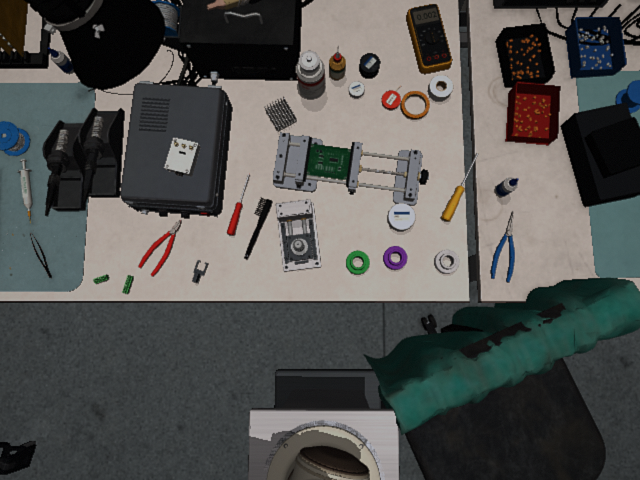

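View pics/side0.png

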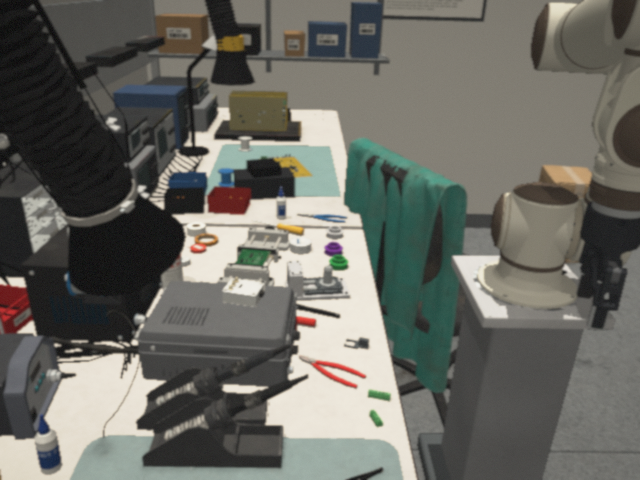

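The top view shows:
- **Tensioner** at (299,236), with its shaft near (299,245).
- **Clip** at (200,271).
- **Idler candidates:** silver flanged ring (446,262), green (357,262), purple (395,258), tape ring (440,88), grey tin (401,215). I choose the silver one at (446,262).

Next is one close crop to check that choice.

```bash
cat > h.py <<'E'
import numpy as np, cv2
from scipy.spatial.transform import Rotation as R
from station import sensors, vision, manip
def ray(m,px):
    K=m["intrinsics"]; d=np.linalg.solve(K,[px[0],px[1],1.]); d=R.from_rotvec(m["orientation"]).apply(d)
    return np.array(m["position"]),d
def onplane(m,px,z):
    p,d=ray(m,px); return p+d*(z-p[2])/d[2]
def proj(m,P):
    c=R.from_rotvec(m["orientation"]).inv().apply(np.asarray(P)-m["position"]); u=m["intrinsics"]@c; return u[:2]/u[2]
def tool():
    s=sensors.state(); return np.array(s["eef_pos"]),R.from_rotvec(s["tcp_rot"])
E
python3 - <<'E'
from h import *
im=cv2.imread("pics/top0.png"); m=vision.camera_model("top")
def crop(c,r,w=33):
    return cv2.resize(im[r-w:r+w,c-w:c+w],(400,400),interpolation=cv2.INTER_CUBIC)
out=np.hstack([crop(446,262),crop(200,271)]); t=cv2.resize(im[195:277,255:365],(800,596),interpolation=cv2.INTER_CUBIC)
cv2.imwrite("pics/crop0.png",cv2.resize(np.vstack([out,t]),(480,600)))
for n,p,z in (("idler",(446,262),.026),("clip",(200,271),.004),("shaft",(299,245),.065),("tin",(401,215),.026)): print(n,onplane(m,p,z))
E
```

```text
idler [ 0.46482996 -0.26592395  0.026     ]
clip [0.44755995 0.27474876 0.004     ]
shaft [0.49719844 0.05083171 0.065     ]
tin [ 0.56880176 -0.17064792  0.026     ]
```

View pics/crop0.png

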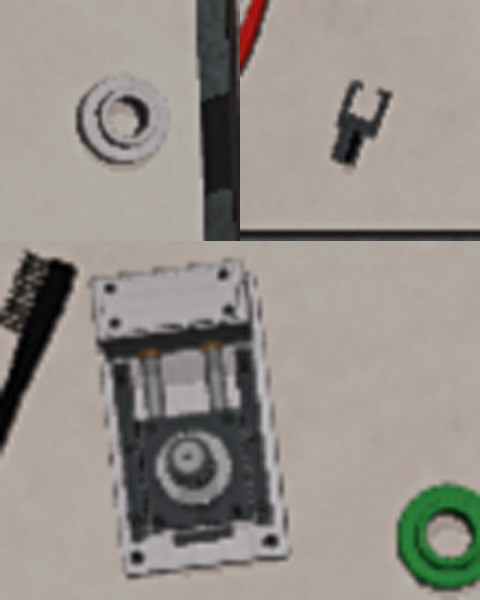

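The silver ring at (446,262) is a flanged idler with its hub up. The clip's fin points down-left and its open end up. The tensioner's housing is at the back.

```bash
cat >> h.py <<'E'
def delta(P,xdir=None):
    """move to world P (tool down, tool x along xdir): print tool-axis shift; rotation about own z applied afterwards"""
    p,r=tool(); d=r.inv().apply(np.asarray(P)-p); print("tcp",p.round(4),"shift",d.round(4),"len",round(float(np.linalg.norm(d)),4))
    if xdir is not None:
        x=np.array([xdir[0],xdir[1],0.]);x/=np.linalg.norm(x); z=np.array([0,0,-1.]); T=R.from_matrix(np.c_[x,np.cross(z,x),z])
        print("rot",(r.inv()*T).as_rotvec().round(4))
E
python3 - <<'E'
from h import *
m=vision.camera_model("wrist"); p,r=tool()
print(r.as_matrix().round(3)); print(m["intrinsics"]); print("cam in tool",r.inv().apply(m["position"]-p),(r.inv()*R.from_rotvec(m["orientation"])).as_matrix().round(3))
delta([0.40,0.275,.22]); 
im=cv2.imread("pics/top0.png"); t=vision.camera_model("top")
# clip rough axis from crop pixels: fin end & fork tips ; tensioner plate corners
for px,z in (((196.5,279),.02),((203,261.5),.004),((277,208),.066),((316,202),.066),((285,273),.01),((321,268),.01)): print(px,onplane(t,px,z).round(4))
E
```

```text
[[-0.967  0.256 -0.   ]
 [ 0.256  0.967 -0.001]
 [-0.    -0.001 -1.   ]]
[[337.21911113   0.         314.75227375]
 [  0.         337.21911113 236.17426191]
 [  0.           0.           1.        ]]
cam in tool [ 0.07351064  0.00119366 -0.14144909] [[-0.001 -0.955 -0.297]
 [ 1.    -0.001 -0.   ]
 [ 0.    -0.297  0.955]]
tcp [0.1407 0.5315 0.2307] shift [-0.3163 -0.1816  0.0109] len 0.3649
(196.5, 279) [0.4286 0.2777 0.02  ]
(203, 261.5) [0.4688 0.2688 0.004 ]
(277, 208) [0.5769 0.0985 0.066 ]
(316, 202) [0.5898 0.0151 0.066 ]
(285, 273) [0.4425 0.0849 0.01  ]
(321, 268) [0.4535 0.0056 0.01  ]
```

```bash
echo '[[-0.038, -0.0227, 0.003, 0, 0, 0], [-0.038, -0.0227, 0.003, 0, 0, 0], [-0.038, -0.0227, 0.003, 0, 0, 0], [-0.038, -0.0227, 0.003, 0, 0, 0], [-0.038, -0.0227, 0.003, 0, 0, 0], [-0.038, -0.0227, 0.02, 0, 0, 0], [-0.038, -0.0227, 0.02, 0, 0, 0], [-0.038, -0.0227, 0.02, 0, 0, 0]]' | python3 -m inch
echo '[[0, 0, 0, 0, 0, 0], [0, 0, 0, 0, 0, 0], [0, 0, 0, 0, 0, 0]]' | python3 -m inch
python3 - <<'E'
from h import *
import pickle
m=vision.camera_model("wrist"); im=vision.get_image("wrist")[:,:,::-1]; cv2.imwrite("pics/wclip.png",im); pickle.dump(m,open("wclip.pkl","wb"))
E
```

```text
time: 0.9
eef_pos: [0.3891, 0.2767, 0.1555]
tcp_rot: [0.405, 3.115, 0.0]
ft_force: [1.2, 1.3, -0.1]
gripper_width: 0.0855
grip_force: 0.0
time: 1.2
eef_pos: [0.3879, 0.2789, 0.1567]
tcp_rot: [0.405, 3.115, 0.001]
ft_force: [0.3, 0.7, 0.7]
gripper_width: 0.0856
grip_force: 0.0
```

View pics/wclip.png

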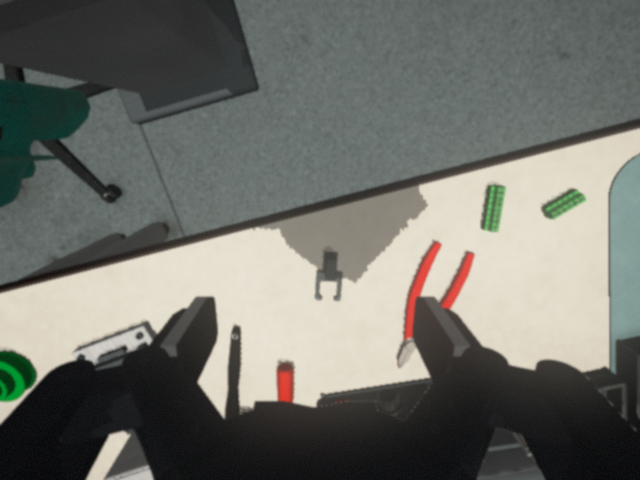

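The wrist view shows the clip at (329,275), fin top at (330,262) and fork tips near row 297. Next I look at the tensioner with the tool yawed in line with it, then at the idler.

```bash
python3 - <<'E'
from h import *
delta([0.415,0.055,.19],[-.99,-.137]); delta([0.395,-0.26,.16])
im=cv2.imread("pics/wclip.png"); g=cv2.cvtColor(im,cv2.COLOR_BGR2GRAY); np.set_printoptions(linewidth=250)
print(g[246:304:2,312:348:1])
E
echo '[[0.02, -0.043, -0.005, 0, 0, 0], [0.02, -0.043, -0.005, 0, 0, 0], [0.02, -0.043, -0.005, 0, 0, 0], [0, -0.043, -0.005, 0, 0, 0], [-0.0, -0.043, -0.005, 0, 0, 0]]' | python3 -m inch
```

```text
tcp [0.3878 0.2792 0.1569] shift [-0.0834 -0.2099 -0.0332] len 0.2283
rot [ 0.0007  0.0005 -0.395 ]
tcp [0.3878 0.2792 0.1569] shift [-0.1443 -0.5196 -0.0034] len 0.5393
[[139 137 138 ... 137 138 136]
 [139 140 139 ... 138 138 137]
 [136 138 139 ... 136 138 136]
 ...
 [221 218 199 ... 221 222 222]
 [223 222 220 ... 222 223 224]
 [223 224 223 ... 223 224 225]]
time: 1.75
eef_pos: [0.2739, 0.0857, 0.1821]
tcp_rot: [0.398, 3.114, 0.001]
ft_force: [0.9, -0.1, 1.1]
gripper_width: 0.0854
grip_force: 0.0
```

```bash
echo '[[-0.048, 0.002, -0.003, 0, 0, 0], [-0.048, 0.002, -0.003, 0, 0, 0], [-0.048, 0.003, -0.003, 0, 0, 0], [0, 0, 0, 0, 0, -0.132], [0, 0, 0, 0, 0, -0.132], [0, 0, 0, 0, 0, -0.132], [0, 0, 0, 0, 0, 0], [0, 0, 0, 0, 0, 0]]' | python3 -m inch
python3 - <<'E'
from h import *
import pickle
m=vision.camera_model("wrist"); im=vision.get_image("wrist")[:,:,::-1]; cv2.imwrite("pics/wten.png",im); pickle.dump(m,open("wten.pkl","wb"))
delta([0.395,-0.26,.16])
E
```

```text
time: 2.55
eef_pos: [0.4161, 0.0565, 0.1907]
tcp_rot: [-0.212, 3.134, 0.0]
ft_force: [-0.0, -0.4, 0.3]
gripper_width: 0.0852
grip_force: 0.0
tcp [0.4161 0.0564 0.1907] shift [ 0.0635 -0.3107  0.0306] len 0.3186
```

View pics/wten.png

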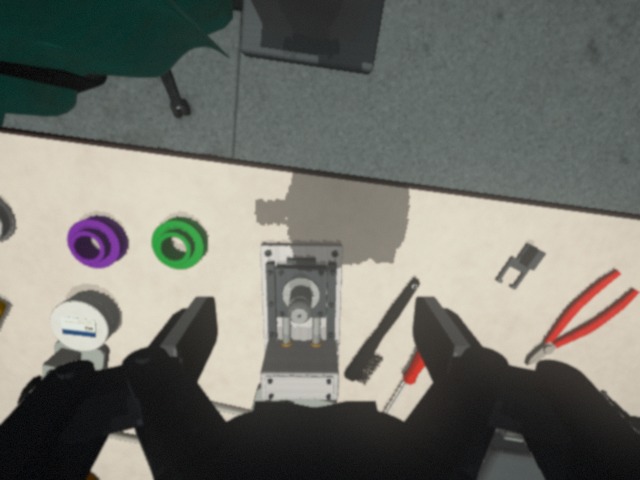

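Plate front corners are at (262,243) and (341,243), so the tool is already in line with the tensioner. The shaft top is near (300,317) and the seat near (300,291). Now the idler.

```bash
echo '[[0.01, -0.045, 0.004, 0, 0, 0], [0.01, -0.045, 0.004, 0, 0, 0], [0.01, -0.045, 0.004, 0, 0, 0], [0.01, -0.045, 0.004, 0, 0, 0], [0.01, -0.045, 0.004, 0, 0, 0], [0.01, -0.045, 0.004, 0, 0, 0], [0.0035, -0.04, 0.006, 0, 0, 0], [0, 0, 0, 0, 0, 0]]' | python3 -m inch
echo '[[0, 0, 0, 0, 0, 0], [0, 0, 0, 0, 0, 0]]' | python3 -m inch
python3 - <<'E'
from h import *
import pickle
m=vision.camera_model("wrist"); im=vision.get_image("wrist")[:,:,::-1]; cv2.imwrite("pics/wid.png",im); pickle.dump(m,open("wid.pkl","wb"))
print(proj(m,[0.4648,-.2659,.01]))
t=cv2.imread("pics/wten.png").astype(int); np.set_printoptions(linewidth=300,threshold=100000)
s=t[:,:,2]-t[:,:,0]; g=t.mean(2).astype(int)
for r in (250,275,300,330): print(r,"L",s[r,254:270],g[r,254:270],"R",s[r,333:349],g[r,333:349])
for c in (270,300,335): print(c,"F",s[234:250,c],g[234:250,c])
u,v=np.round(proj(m,[0.4648,-.2659,.01])).astype(int)
a=cv2.resize(im[v-60:v+60,max(u-60,0):u+60],None,fx=4,fy=4,interpolation=cv2.INTER_CUBIC); b=cv2.resize(t[235:355,255:347].astype(np.uint8),None,fx=4,fy=4,interpolation=cv2.INTER_CUBIC)
w=np.hstack([a,b]); print(w.shape,u,v); cv2.imwrite("pics/c2.png",w[:,:800])
np.set_printoptions(); np.save("c2off.npy",[u,v])
E
```

```text
time: 3.4
eef_pos: [0.3951, -0.2633, 0.1593]
tcp_rot: [0.205, -3.134, 0.0]
ft_force: [-1.4, 0.3, -0.3]
gripper_width: 0.0855
grip_force: 0.0
time: 3.6
eef_pos: [0.3957, -0.2593, 0.1606]
tcp_rot: [-0.215, 3.134, 0.0]
ft_force: [0.0, -0.3, 0.4]
gripper_width: 0.0851
grip_force: 0.0
[297.9025044  286.27551042]
250 L [26 25 25 25 23 23 17 12 10 10 10  8  6  5  5  6] [209 212 211 210 212 209 202 205 209 207 198 180 151 134 125 127] R [ 6  4  6  6  7  6  7  7  8  9 13 14 15 17 15 15] [104  96  91  98 109 116 123 123 119 118 121 125 126 128 126 126]
275 L [25 24 23 23 23 23 24 17 12 11 11  7  4  0  2  2] [213 214 214 213 214 213 209 203 206 209 203 179 143 112  94  94] R [ 0  0  1  5  9 10 10 11 16 22 25 23 25 25 25 24] [ 89  93 115 149 182 198 201 197 190 199 207 211 213 213 213 214]
300 L [26 25 27 26 27 28 27 25 20 12 12 11  6  4  1 -1] [209 210 210 209 209 208 207 203 199 204 207 201 171 134 107  98] R [ 1  2  5  9 11 11 10 14 22 24 25 24 25 25 25 24] [ 98 103 132 175 198 202 195 186 194 205 209 210 210 210 209 212]
330 L [24 24 26 26 26 25 25 26 25 19 14 10  8  8  5  1] [211 211 208 209 208 209 209 208 202 195 200 205 200 169 129 105] R [ 1  4  8 10 10 11 14 22 25 23 24 25 25 25 24 24] [103 132 173 196 202 193 183 193 206 211 211 211 212 213 210 211]
270 F [25 25 26 24 25 26 23 22 20 12  8  7  8  8  9  8] [211 211 210 211 209 200 189 179 153 119 106 130 168 196 198 177]
300 F [15 16 14 16 14 16 13 15 11  7  6  5  8  8  6  6] [126 127 127 127 126 121 114 106  98  94  91  98 111 122 126 126]
335 F [16 16 15 15 15 15 14 15 11  8  7  4  5  5  5  5] [126 126 127 125 126 125 121 114 105  95  88  94 107 120 122 112]
(480, 848, 3) 298 286
```

View pics/c2.png

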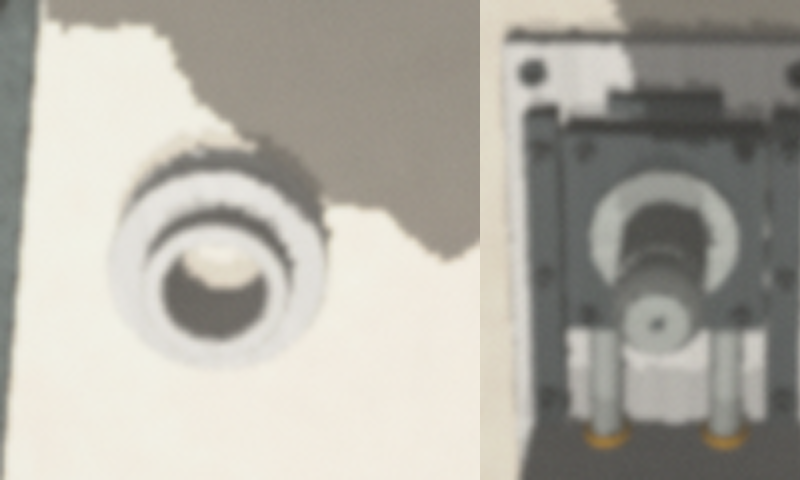

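The idler's flange top is centred at crop (218,270) and its hub top at (218,283). The tensioner's seat is at crop (664,240) and its shaft top at (659,324).

Run:
```python
from h import *
import pickle
mi=pickle.load(open("wid.pkl","rb")); mt=pickle.load(open("wten.pkl","rb"))
f=lambda a,o:((a[0]+.5)/4-.5+o[0],(a[1]+.5)/4-.5+o[1])
F=onplane(mi,f((218,270),(238,226)),.016);H=onplane(mi,f((218.5,283.5),(238,226)),.026); print("idler flange",F,"hub",H)
for a,z in (((108,268),.016),((328,268),.016)): print(onplane(mi,f(a,(238,226)),z).round(4))
S=onplane(mt,f((184,240),(255,235)),.024); T=onplane(mt,f((179,324),(255,235)),.065); print("seat",S,"top",T)
# plate side edges at z=.01 (rows 275,300,330), front edge corners
L=[onplane(mt,p,.01) for p in ((261,275),(262,300),(263,330))]; Rr=[onplane(mt,p,.01) for p in ((341.5,275),(340.8,300),(339.8,330))]
d1=L[-1]-L[0]; d2=Rr[-1]-Rr[0]; print("edge dirs",np.degrees([np.arctan2(d[1],d[0]) for d in (d1,d2)]),"width",np.linalg.norm(L[1]-Rr[1]))
fr=[onplane(mt,p,.01) for p in ((270,243.5),(335,243.5))]; d=fr[0]-fr[1]; print("front",fr,np.degrees(np.arctan2(-d[0],d[1])))
fr=np.array(fr); 
for yaw in (np.radians(7.9),): 
    x=np.array([np.cos(yaw),np.sin(yaw)]); y=np.array([-x[1],x[0]])
    print("along: front",(fr[:,:2]@x).mean()+.048,"seat",S[:2]@x,"top",T[:2]@x,"lat: mid",.5*((L[1]+Rr[1])[:2]@y),S[:2]@y,T[:2]@y)
p,r=tool(); print("tool -x yaw",np.degrees(np.arctan2(*(-r.as_matrix()[:2,0])[::-1])))
delta([F[0],F[1],.06]);
```

```text
idler flange [ 0.46962368 -0.2704825   0.016     ] hub [ 0.46785177 -0.26992934  0.026     ]
[ 0.4726 -0.2961  0.016 ]
[ 0.4656 -0.245   0.016 ]
seat [0.50194905 0.05380963 0.024     ] top [0.5016792  0.05430066 0.065     ]
edge dirs [6.87185554 7.39615149] width 0.08379847574569907
front [array([0.45665012, 0.01663594, 0.01      ]), array([0.44790625, 0.08153642, 0.01      ])] -172.32689635856764
along: front 0.5027324540373764 seat 0.5045811204721972 top 0.5043813225722533 lat: mid -0.015648924195215914 -0.01569120909692298 -0.015167747337338583
tool -x yaw 7.8821214586766555
tcp [ 0.3959 -0.2591  0.1607] shift [-0.0714 -0.0214  0.1007] len 0.1253
```

```bash
echo '[[-0.035, -0.010, 0.02, 0, 0, 0], [-0.035, -0.011, 0.03, 0, 0, 0], [0, 0, 0.04, 0, 0, 0], [0, 0, 0.03, 0, 0, 0], [0, 0, 0, 0, 0, 0], [0, 0, 0, 0, 0, 0]]' | python3 -m inch; python3 -c "
from h import *
delta([.469,-.2703,.003])"
```

```text
time: 4.25
eef_pos: [0.4681, -0.2704, 0.0413]
tcp_rot: [-0.217, 3.134, -0.0]
ft_force: [-0.3, 0.2, 1.0]
gripper_width: 0.0853
grip_force: 0.0
tcp [ 0.4681 -0.2704  0.0413] shift [-0.0009  0.      0.0383] len 0.0383
```

```bash
echo '[[-0.001, 0, 0.02, 0, 0, 0], [0, 0, 0.0185, 0, 0, 0], [0, 0, 0, 0, 0, 0]]' | python3 -m inch
echo '[[0, 0, 0, 0, 0, 0], [0, 0, 0, 0, 0, 0], [0, 0, 0, 0, 0, 0], [0, 0, 0, 0, 0, 0], [0, 0, 0, 0, 0, 0], [0, 0, 0, 0, 0, 0]]' | python3 -m inch 0.04 30
```

```text
time: 4.55
eef_pos: [0.4689, -0.2708, 0.0024]
tcp_rot: [-0.216, 3.134, -0.0]
ft_force: [-1.0, 0.8, 0.3]
gripper_width: 0.0856
grip_force: 0.0
time: 5.15
eef_pos: [0.4698, -0.2716, 0.0042]
tcp_rot: [-0.215, 3.132, -0.003]
ft_force: [-1.2, 1.3, 9.8]
gripper_width: 0.0508
grip_force: 29.6
```

```bash
echo '[[0, 0, -0.01, 0, 0, 0], [0, 0, -0.03, 0, 0, 0], [0, 0, -0.04, 0, 0, 0], [0, 0, -0.04, 0, 0, 0], [0, 0, 0, 0, 0, 0], [0, 0, 0, 0, 0, 0]]' | python3 -m inch
python3 - <<'E'
from h import *
import pickle
m=vision.camera_model("wrist"); im=vision.get_image("wrist")[:,:,::-1]; cv2.imwrite("pics/whold.png",im); pickle.dump((m,tool()[0],tool()[1].as_rotvec()),open("whold.pkl","wb"))
p,r=tool(); q=proj(m,p+r.apply([0,0,-.02])); print(q, p)
u,v=np.round(q).astype(int); c=im[v-70:v+70,u-90:u+90]; print(u,v); cv2.imwrite("pics/c3.png",cv2.resize(c,None,fx=4,fy=4,interpolation=cv2.INTER_CUBIC))
E
```

```text
time: 5.75
eef_pos: [0.4694, -0.2715, 0.1235]
tcp_rot: [-0.215, 3.132, -0.002]
ft_force: [-0.4, -0.2, -2.1]
gripper_width: 0.0505
grip_force: 31.7
[315.59333646 316.00619219] [ 0.468783   -0.27107802  0.12195294]
316 316
```

View pics/c3.png

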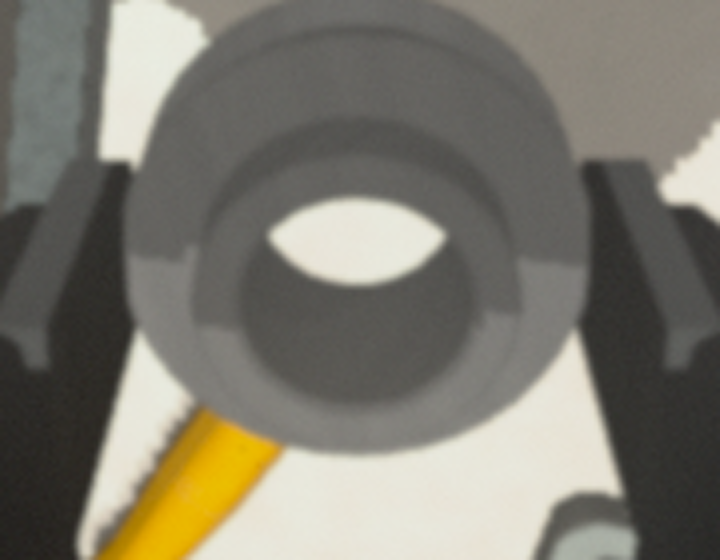

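The idler is held hub up, with the bore rim centred near crop (359,300).

Run:
```python
from h import *
import pickle
m,p,rv=pickle.load(open("whold.pkl","rb")); r=R.from_rotvec(rv)
px=((359.5)/4-.5+226,(300.5)/4-.5+246)
o,d=ray(m,px); o=r.inv().apply(o-p); d=r.inv().apply(d)
for z in (-.023,-.0215,-.02): print(z,(o+d*(z-o[2])/d[2]).round(4))
for py in (452,): # flange front bottom edge at z=-.0115-ish
    o,d=ray(m,((359.5)/4-.5+226,(py+.5)/4-.5+246)); o=r.inv().apply(o-p); d=r.inv().apply(d); print("flange front +26:",(o+d*(-.0125-o[2])/d[2]+[.026,0,0]).round(4))
q,rr=tool(); off=r.apply([0,0,0]); delta([.5016,.0541,.135])
```

```text
-0.023 [-0.0003 -0.0001 -0.023 ]
-0.0215 [-0.0012 -0.0001 -0.0215]
-0.02 [-0.0022 -0.0001 -0.02  ]
flange front +26: [-0.0005 -0.0001 -0.0125]
tcp [ 0.4688 -0.2711  0.122 ] shift [-0.077   0.3176 -0.0131] len 0.3271
```

```bash
echo '[[-0.011, 0.0454, -0.002, 0, 0, 0], [-0.011, 0.0454, -0.002, 0, 0, 0], [-0.011, 0.0454, -0.002, 0, 0, 0], [-0.011, 0.0454, -0.002, 0, 0, 0], [-0.011, 0.0454, -0.002, 0, 0, 0], [-0.011, 0.0454, -0.002, 0, 0, 0], [-0.0105, 0.0452, 0, 0, 0, 0], [0, 0, 0, 0, 0, 0]]' | python3 -m inch
echo '[[0, 0, 0, 0, 0, 0], [0, 0, 0, 0, 0, 0]]' | python3 -m inch
python3 - <<'E'
from h import *
import pickle
delta([.5008,.0540,.069])
m=vision.camera_model("wrist"); im=vision.get_image("wrist")[:,:,::-1]; cv2.imwrite("pics/wover.png",im); pickle.dump((m,tool()[0],tool()[1].as_rotvec()),open("wover.pkl","wb"))
print(proj(m,[.5016,.0541,.065]))
E
```

```text
time: 6.6
eef_pos: [0.5004, 0.0585, 0.1322]
tcp_rot: [0.224, -3.131, -0.002]
ft_force: [0.2, -0.9, 0.1]
gripper_width: 0.0504
grip_force: 31.8
time: 6.8
eef_pos: [0.5007, 0.0534, 0.1329]
tcp_rot: [0.215, -3.133, 0.0]
ft_force: [-0.2, -0.6, -2.0]
gripper_width: 0.0505
grip_force: 31.8
tcp [0.5007 0.0534 0.1329] shift [-0.0003  0.0006  0.0639] len 0.0639
[315.54297114 249.62788758]
```

```bash
echo '[[-0.0003, 0.0006, 0.025, 0, 0, 0], [0, 0, 0.025, 0, 0, 0], [0, 0, 0, 0, 0, 0]]' | python3 -m inch
echo '[[0, 0, 0.005, 0, 0, 0], [0, 0, 0.005, 0, 0, 0], [0, 0, 0.005, 0, 0, 0], [0, 0, 0, 0, 0, 0]]' | python3 -m inch
python3 -c "
from h import *
print(sensors.state()['wrist_torque']);delta([.5008,.054,.028])"
```

```text
time: 7.15
eef_pos: [0.4994, 0.0532, 0.0805]
tcp_rot: [0.212, -3.129, 0.0]
ft_force: [-0.0, 0.0, -0.8]
gripper_width: 0.0503
grip_force: 31.8
time: 7.55
eef_pos: [0.5014, 0.0545, 0.0686]
tcp_rot: [0.215, -3.134, -0.0]
ft_force: [-0.0, -0.1, -1.3]
gripper_width: 0.0507
grip_force: 31.8
[-0.01628114  0.04571719 -0.02175343]
tcp [0.5014 0.0545 0.0686] shift [ 0.0006 -0.0004  0.0406] len 0.0406
```

```bash
echo '[[0, 0, 0.004, 0, 0, 0], [0, 0, 0.004, 0, 0, 0], [0, 0, 0.004, 0, 0, 0], [0, 0, 0, 0, 0, 0]]' | python3 -m inch
echo '[[0, 0, 0.004, 0, 0, 0], [0, 0, 0.004, 0, 0, 0], [0, 0, 0, 0, 0, 0]]' | python3 -m inch
```

```text
time: 7.95
eef_pos: [0.501, 0.0546, 0.0561]
tcp_rot: [0.215, -3.133, -0.0]
ft_force: [-0.3, 0.3, -1.6]
gripper_width: 0.0506
grip_force: 31.8
time: 8.25
eef_pos: [0.501, 0.0546, 0.0481]
tcp_rot: [0.215, -3.133, -0.0]
ft_force: [0.4, -0.6, -0.9]
gripper_width: 0.0508
grip_force: 31.8
```

Going on freely, with no contact force.

```bash
echo '[[0, 0, 0.004, 0, 0, 0], [0, 0, 0.004, 0, 0, 0], [0, 0, 0.004, 0, 0, 0], [0, 0, 0, 0, 0, 0]]' | python3 -m inch
echo '[[0, 0, 0.003, 0, 0, 0], [0, 0, 0.002, 0, 0, 0], [0, 0, 0.001, 0, 0, 0], [0, 0, 0, 0, 0, 0]]' | python3 -m inch
```

```text
time: 8.65
eef_pos: [0.501, 0.0546, 0.036]
tcp_rot: [0.215, -3.133, -0.0]
ft_force: [0.5, 0.3, -0.8]
gripper_width: 0.0506
grip_force: 31.8
time: 9.05
eef_pos: [0.5013, 0.0546, 0.0306]
tcp_rot: [0.215, -3.134, -0.0]
ft_force: [-0.6, -1.5, -0.5]
gripper_width: 0.0505
grip_force: 31.8
```

```bash
echo '[[0, 0, 0.001, 0, 0, 0], [0, 0, 0.001, 0, 0, 0], [0, 0, 0, 0, 0, 0]]' | python3 -m inch
echo '[[0, 0, 0.0008, 0, 0, 0], [0, 0, 0, 0, 0, 0]]' | python3 -m inch
```

```text
time: 9.35
eef_pos: [0.5014, 0.0546, 0.0287]
tcp_rot: [0.215, -3.134, -0.0]
ft_force: [-0.3, -0.5, -1.7]
gripper_width: 0.0503
grip_force: 31.8
time: 9.55
eef_pos: [0.5014, 0.0546, 0.0283]
tcp_rot: [-0.215, 3.134, 0.0]
ft_force: [-1.3, -0.4, 2.1]
gripper_width: 0.0503
grip_force: 32.1
```

Seated by feel: Fz started to rise at TCP z = 28.3 mm. Now release and rise.

```bash
echo '[[0, 0, 0, 0, 0, 0], [0, 0, 0, 0, 0, 0], [0, 0, 0, 0, 0, 0], [0, 0, 0, 0, 0, 0]]' | python3 -m inch 0.085
echo '[[0, 0, -0.02, 0, 0, 0], [0, 0, -0.04, 0, 0, 0], [0, 0, -0.04, 0, 0, 0], [0, 0, -0.04, 0, 0, 0], [0.04, 0, -0.02, 0, 0, 0], [0.04, 0, 0, 0, 0, 0], [0, 0, 0, 0, 0, 0], [0, 0, 0, 0, 0, 0]]' | python3 -m inch
python3 - <<'E'
from h import *
import pickle
m=vision.camera_model("wrist"); im=vision.get_image("wrist")[:,:,::-1]; cv2.imwrite("pics/wseat.png",im); pickle.dump(m,open("wseat.pkl","wb"))
q=proj(m,[.5016,.0541,.045]); u,v=q.round().astype(int); print(u,v)
a=cv2.resize(im[v-50:v+50,u-50:u+50],None,fx=4,fy=4,interpolation=cv2.INTER_CUBIC)
w=cv2.imread("pics/wclip.png"); b=cv2.resize(w[235:310,305:355],None,fx=400/75,fy=400/75,interpolation=cv2.INTER_CUBIC)
cv2.imwrite("pics/c4.png",np.hstack([a,b]))
E
```

```text
time: 9.95
eef_pos: [0.5014, 0.0546, 0.0279]
tcp_rot: [0.215, -3.134, -0.0]
ft_force: [0.8, -0.1, 0.1]
gripper_width: 0.0851
grip_force: 0.0
time: 10.75
eef_pos: [0.4221, 0.0437, 0.1885]
tcp_rot: [-0.215, 3.132, 0.0]
ft_force: [-0.5, -0.1, 0.8]
gripper_width: 0.085
grip_force: 0.0
314 302
```

View pics/c4.png

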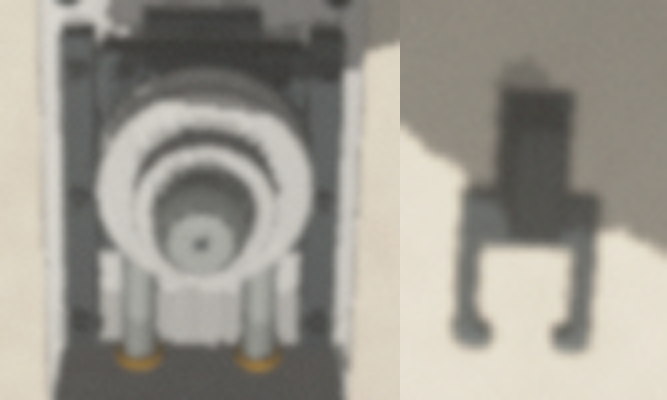

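The idler sits on its seat, hub up, with the shaft through it. In the clip crop the shoulders are at (465,190) and (600,192), the tips at (452,345) and (590,350), and the fin rear at (536,92).

Run:
```python
from h import *
import pickle
m=pickle.load(open("wclip.pkl","rb")); s=400/75
f=lambda x,y:((x-400+.5)/s-.5+305,(y+.5)/s-.5+235)
P={n:onplane(m,f(*a),z) for n,a,z in (("sl",(465,190),.004),("sr",(600,192),.004),("tl",(452,346),.004),("tr",(590,350),.004),("fin",(536,92),.02))}
for n in P: print(n,P[n].round(4))
sm=(P["sl"]+P["sr"])/2; tm=(P["tl"]+P["tr"])/2
print("widths",np.linalg.norm(P["sl"]-P["sr"]),np.linalg.norm(P["tl"]-P["tr"]),"len",np.linalg.norm(tm-sm),"fin-tips",np.linalg.norm((tm-P["fin"])[:2]))
e1=(P["tl"]-P["sl"]);e2=P["tr"]-P["sr"];e3=tm-P["fin"]
print("yaw",[np.degrees(np.arctan2(e[1],e[0])).round(1) for e in (e1,e2,tm-sm,e3)], "perp",np.degrees(np.arctan2(*(P["sl"]-P["sr"])[:2]*[-1,1]))) 
a=tm[:2]-P["fin"][:2]; a/=np.linalg.norm(a); print("axis",a,"fin pt",tm[:2]-a*.0385, P["fin"][:2]+a*.0105)
ms=pickle.load(open("wseat.pkl","rb")); g=lambda x,y:((x+.5)/4-.5+264,(y+.5)/4-.5+252)
print("flange",onplane(ms,g(204.5,193),.04),"hub",onplane(ms,g(205,215),.05),"top",onplane(ms,g(201,243),.065))
fp=(tm[:2]-a*.0385+P["fin"][:2]+a*.0105)/2; delta([*(fp-a*.05),.12],-a); q,r=tool(); print(fp,sensors.state()["q"])
```

```text
sl [0.4385 0.2686 0.004 ]
sr [0.445  0.2916 0.004 ]
tl [0.4676 0.2585 0.004 ]
tr [0.4748 0.2826 0.004 ]
fin [0.4181 0.286  0.02  ]
widths 0.02388914474523443 0.025138119734420924 len 0.030946057488444766 fin-tips 0.0553287980107157
yaw [np.float64(-19.2), np.float64(-16.8), np.float64(-18.0), np.float64(-16.2)] perp 164.20783910271044
axis [ 0.96035949 -0.2787645 ] fin pt [0.43425715 0.28127824] [0.42817923 0.28304249]
flange [0.50242639 0.05474291 0.04      ] hub [0.50276419 0.05490727 0.05      ] top [0.50153168 0.05384054 0.065     ]
tcp [0.4225 0.0437 0.1881] shift [0.0045 0.2554 0.0681] len 0.2644
rot [2.000e-04 1.100e-03 4.197e-01]
[0.43121819 0.28216036] [ 1.03080010e-01 -2.24515001e-01 -2.01772425e-01  1.59242252e+00
  4.43058661e-05 -3.41102512e-02]
```

```bash
echo '[[0.0015, 0.042, 0.01, 0, 0, 0], [0.0015, 0.042, 0.01, 0, 0, 0], [0.0015, 0.042, 0.01, 0, 0, 0], [0, 0.042, 0.01, 0, 0, 0], [0, 0.042, 0.01, 0, 0, 0], [0, 0.045, 0.01, 0, 0, 0.14], [0, 0, 0.008, 0, 0, 0.142], [0, 0, 0, 0, 0, 0.142]]' | python3 -m inch
echo '[[0, 0, 0, 0, 0, 0], [0, 0, 0, 0, 0, 0]]' | python3 -m inch
python3 - <<'E'
from h import *
import pickle
m=vision.camera_model("wrist"); im=vision.get_image("wrist")[:,:,::-1]; cv2.imwrite("pics/wclip2.png",im); pickle.dump((m,tool()[0],tool()[1].as_rotvec()),open("wclip2.pkl","wb"))
u,v=proj(m,[.441,.279,.01]).round().astype(int); print(u,v,tool()[0])
cv2.imwrite("pics/c5.png",cv2.resize(im[v-50:v+50,u-50:u+50],None,fx=6,fy=6,interpolation=cv2.INTER_CUBIC))
E
```

```text
time: 11.6
eef_pos: [0.3824, 0.2961, 0.1178]
tcp_rot: [-0.449, -3.107, 0.004]
ft_force: [0.4, 0.4, 0.0]
gripper_width: 0.0851
grip_force: 0.0
time: 11.8
eef_pos: [0.3834, 0.295, 0.1198]
tcp_rot: [-0.438, -3.11, 0.001]
ft_force: [0.1, 0.5, 0.8]
gripper_width: 0.085
grip_force: 0.0
314 300 [0.38337336 0.29481669 0.11997162]
```

View pics/c5.png

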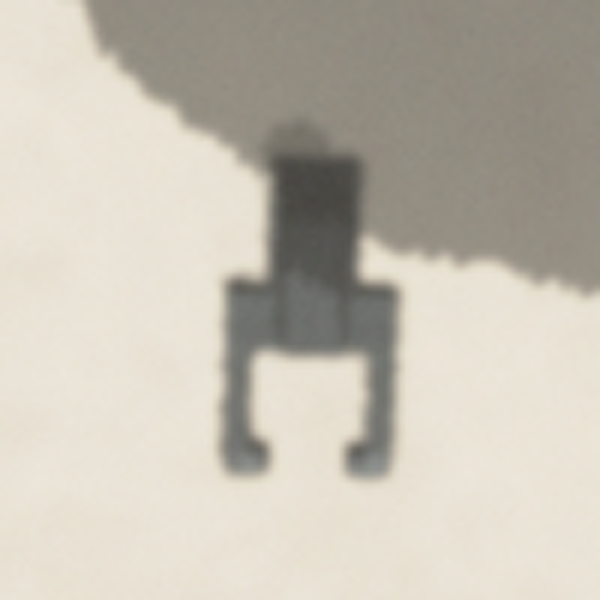

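Close view: shoulders span (228..400, 285), tips are at (223..392, 473) and the fin spans columns 275–362.

Run:
```python
from h import *
import pickle
m,p,rv=pickle.load(open("wclip2.pkl","rb")); s=6
f=lambda x,y:((x+.5)/s-.5+264,(y+.5)/s-.5+250)
W=lambda x,y,z:onplane(m,f(x,y),z)[:2]
L=W(231,290,.004),W(222,465,.004); Rr=W(400,290,.004),W(391,465,.004); tip=W(307,473,.002); cr=W(309,354,.004)
yaws=[np.degrees(np.arctan2(*(e[1]-e[0])[::-1])) for e in (L,Rr)]; print("yaws",yaws,"perp",np.degrees(np.arctan2(*((Rr[0]-L[0])*[-1,1])))," w",np.linalg.norm(L[0]-Rr[0]))
y=np.radians(np.mean(yaws)); a=np.array([np.cos(y),np.sin(y)])
print("tip-crotch",(tip-cr)@a,"finpt from tip",tip-38.5e-3*a,"from crotch",cr-18.5e-3*a)
lat=np.array([-a[1],a[0]]); print("lat",[v@lat for v in ((L[0]+Rr[0])/2,(L[1]+Rr[1])/2,tip,cr,W(318.5,165,.01))])
fp=(tip-38.5e-3*a+cr-18.5e-3*a)/2; o=((L[0]+Rr[0])/4+(L[1]+Rr[1])/4)@lat; fp=fp+lat*(o-fp@lat); print(fp)
for z in (0,.004,.02): print(z,"fin rear y157",(W(318,157,z)-fp)@a)
delta([*fp,.05],-a)
```

```text
yaws [np.float64(-19.38532463076641), np.float64(-17.96884040535248)] perp -16.07713249275659  w 0.0238561035459107
tip-crotch 0.02069338365078437 finpt from tip [0.4355468  0.28281586] from crotch [0.43468314 0.28242617]
lat [np.float64(0.40721046368487357), np.float64(0.40721025684300677), np.float64(0.4073992727271136), np.float64(0.40675353313551355), np.float64(0.4065827089500322)]
[0.43515787 0.28274792]
0 fin rear y157 -0.010636322250534857
0.004 fin rear y157 -0.012409938195633033
0.02 fin rear y157 -0.019504401976025793
tcp [0.3834 0.2948 0.12  ] shift [-0.0531  0.0028  0.07  ] len 0.0879
rot [-0.0003 -0.0002  0.0455]
```

```bash
echo '[[-0.027, 0.0014, 0.03, 0, 0, 0], [-0.0265, 0.0014, 0.04, 0, 0, 0], [0, 0, 0, 0, 0, 0.042], [0, 0, 0, 0, 0, 0], [0, 0, 0, 0, 0, 0], [0, 0, 0, 0, 0, 0]]' | python3 -m inch 0.035
python3 -c "
from h import *
delta([.4351,.2827,.0055],[-.9494,.314])"
```

```text
time: 12.45
eef_pos: [0.4355, 0.2828, 0.0514]
tcp_rot: [0.507, 3.099, 0.002]
ft_force: [0.3, -0.4, -1.0]
gripper_width: 0.0349
grip_force: 0.0
tcp [0.4355 0.2828 0.0514] shift [ 0.0004 -0.0003  0.0459] len 0.0459
rot [ 0.0016  0.0012 -0.0047]
```

```bash
echo '[[0, 0, 0.02, 0, 0, 0], [0, 0, 0.016, 0, 0, 0], [0, 0, 0.0095, 0, 0, 0], [0, 0, 0, 0, 0, 0], [0, 0, 0, 0, 0, 0]]' | python3 -m inch
echo '[[0, 0, 0, 0, 0, 0], [0, 0, 0, 0, 0, 0], [0, 0, 0, 0, 0, 0], [0, 0, 0, 0, 0, 0], [0, 0, 0, 0, 0, 0]]' | python3 -m inch 0.0 60
```

```text
time: 12.95
eef_pos: [0.4353, 0.2827, 0.0055]
tcp_rot: [0.509, 3.099, 0.001]
ft_force: [-0.5, 0.4, -0.4]
gripper_width: 0.0348
grip_force: 0.0
time: 13.45
eef_pos: [0.4357, 0.2829, 0.0058]
tcp_rot: [0.509, 3.099, 0.002]
ft_force: [-0.4, 0.6, 5.8]
gripper_width: 0.0067
grip_force: 60.0
```

```bash
echo '[[0, 0, -0.01, 0, 0, 0], [0, 0, -0.03, 0, 0, 0], [0, 0, -0.04, 0, 0, 0], [0, 0, -0.04, 0, 0, -0.15], [0, 0, -0.01, 0, 0, -0.15], [0, 0, 0, 0, 0, -0.15], [0, 0, 0, 0, 0, 0], [0, 0, 0, 0, 0, 0]]' | python3 -m inch
python3 - <<'E'
from h import *
import pickle
m=vision.camera_model("wrist"); im=vision.get_image("wrist")[:,:,::-1]; cv2.imwrite("pics/wfin.png",im); pickle.dump((m,tool()[0],tool()[1].as_rotvec()),open("wfin.pkl","wb"))
p,r=tool(); u,v=proj(m,p+r.apply([-.03,0,0])).round().astype(int); print(u,v,p)
cv2.imwrite("pics/c6.png",cv2.resize(im[v-60:v+60,u-60:u+60],None,fx=5,fy=5,interpolation=cv2.INTER_CUBIC))
E
```

```text
time: 14.25
eef_pos: [0.4349, 0.2823, 0.1347]
tcp_rot: [0.188, -3.136, 0.0]
ft_force: [0.3, -0.3, -0.2]
gripper_width: 0.0073
grip_force: 59.2
314 351 [0.43491597 0.28229676 0.13449783]
```

View pics/c6.png

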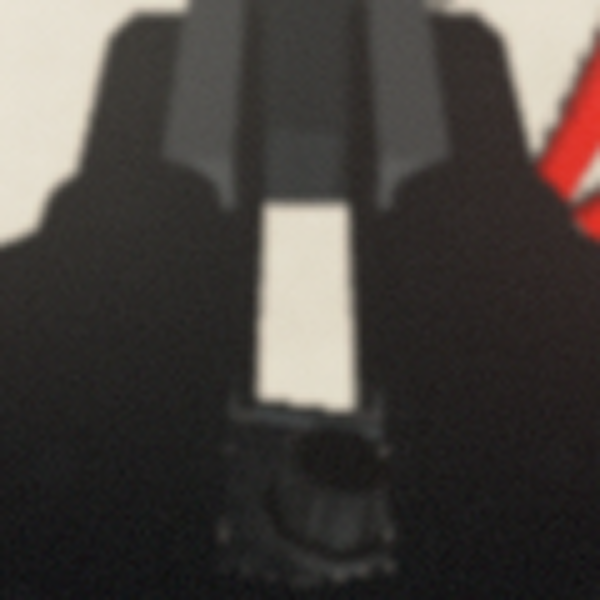

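Clip held: the fin is between the pads and its crotch edge is level at crop row ~203, visible in the gap at columns 262–352. My picture budget is used up, so the rest is numeric. Next I refine the tensioner's lateral position and yaw with sub-pixel edges.

Run:
```python
from h import *
import pickle
m,p,rv=pickle.load(open("wfin.pkl","rb")); r=R.from_rotvec(rv)
f=lambda x,y:((x+.5)/5-.5+254,(y+.5)/5-.5+291)
for n,a,z in (("crotch",(307,203),.002),("gapL",(262,203),.002),("gapR",(350,203),.002)):
    o,d=ray(m,f(*a)); o=r.inv().apply(o-p); d=r.inv().apply(d); print(n,(o+d*(z-o[2])/d[2]).round(4))
def edge(g,row,c0,c1,sign):
    k=cv2.GaussianBlur(g,(1,3),0)[row]; d=np.diff(k)*sign; s=d[c0:c1]; i=int(np.argmax(s))+c0; w=np.clip(d[i-2:i+3],0,None); return (w*(np.arange(i-2,i+3)+.5)).sum()/w.sum()
def load(n):
    im=cv2.imread(f"pics/{n}.png").astype(float); return im, im.mean(2), im[:,:,2]-im[:,:,0]
mt=pickle.load(open("wten.pkl","rb")); im,g,s=load("wten")
yaw=np.radians(7.5); X=np.array([np.cos(yaw),np.sin(yaw)]); Y=np.array([-X[1],X[0]])
Ls,Rs=[],[]
for row in range(268,345,6):
    Ls.append(onplane(mt,(edge(s,row,255,268,-1),row),.01)[:2]); Rs.append(onplane(mt,(edge(s,row,334,348,1),row),.01)[:2])
for e in (Ls,Rs):
    e=np.array(e); k=np.polyfit(e[:,0],e[:,1],1); print("plate edge yaw",np.degrees(np.arctan(k[0])),"lat",(e@Y).mean())
print("plate mid lat",(np.array(Ls)@Y).mean()/2+(np.array(Rs)@Y).mean()/2)
for nm,cy,z,cx,w in (("wten",317,.065,299.7,9.5),("wten",295,.024,301,19),("wseat",300,.04,315,27),("wseat",312,.065,314,9)):
    mm=mt if nm=="wten" else pickle.load(open("wseat.pkl","rb")); im,g,s=load(nm); out=[]
    for row in (cy-2,cy,cy+2):
        l=edge(g,row,int(cx-w-5),int(cx-w+5),1 if z!=.04 else 1); q=edge(g,row,int(cx+w-5),int(cx+w+5),-1); out.append([l,q,onplane(mm,((l+q)/2,row),z)[:2]@Y*1e3])
    print(nm,z,np.round(out,2).tolist())
for P in ([.5014,.0546],[.5017,.0543]): print("lat",np.array(P)@Y)
q,rr=tool(); print("tool yaw",np.degrees(np.arctan2(*(-rr.as_matrix()[:2,0])[::-1])))
```

```text
crotch [-0.0201  0.0003  0.002 ]
gapL [-0.0201 -0.0041  0.002 ]
gapR [-0.0202  0.0045  0.002 ]
plate edge yaw 7.130984093328043 lat -0.053818072301576744
plate edge yaw 7.214548269893189 lat 0.029426702885404388
plate mid lat -0.012195684708086178
wten 0.065 [[290.6, 306.8, -12.24], [290.87, 306.4, -12.32], [291.59, 311.71, -9.63]]
wten 0.024 [[282.33, 318.94, -12.14], [282.38, 318.91, -12.15], [282.54, 318.8, -12.15]]
wseat 0.04 [[287.74, 341.47, -11.46], [287.56, 341.58, -11.47], [288.12, 341.45, -11.26]]
wseat 0.065 [[306.08, 321.48, -12.18], [305.83, 321.57, -12.24], [306.16, 321.34, -12.19]]
lat -0.0113129433481238
lat -0.011649534664201981
tool yaw 6.863297607488984
```

Shaft lateral position is consistent (−12.17 mm at four features) and the tensioner yaw is 7.2°. Moving the clip in front of the shaft.

```bash
python3 -c "
from h import *
delta([.4272,.0444,.09],[-.9921,-.1253])"
echo '[[0.006, -0.04, 0.007, 0, 0, 0], [0.006, -0.04, 0.007, 0, 0, 0], [0.006, -0.04, 0.007, 0, 0, 0], [0.006, -0.04, 0.007, 0, 0, 0], [0.006, -0.04, 0.007, 0, 0, 0], [0.006, -0.035, 0.007, 0, 0, -0.006], [0, 0, 0, 0, 0, 0], [0, 0, 0, 0, 0, 0]]' | python3 -m inch
echo '[[0, 0, 0, 0, 0, 0], [0, 0, 0, 0, 0, 0]]' | python3 -m inch
python3 -c "
from h import *
delta([.4272,.0444,.0566],[-.9921,-.1253])"
```

```text
tcp [0.4349 0.2823 0.1345] shift [ 0.0361 -0.2353  0.0446] len 0.2421
rot [-0.0003 -0.0006 -0.0058]
time: 15.1
eef_pos: [0.4282, 0.0442, 0.0925]
tcp_rot: [0.197, -3.135, -0.0]
ft_force: [-0.2, 0.2, -0.8]
gripper_width: 0.0075
grip_force: 59.3
time: 15.3
eef_pos: [0.4286, 0.0457, 0.0928]
tcp_rot: [-0.205, 3.135, 0.0]
ft_force: [-0.5, 0.7, -0.0]
gripper_width: 0.0072
grip_force: 59.3
tcp [0.4286 0.0457 0.0928] shift [ 0.0015 -0.0011  0.0362] len 0.0363
rot [0.0001 0.0001 0.0051]
```

```bash
echo '[[0.0015, -0.0011, 0.015, 0, 0, 0], [0, 0, 0.015, 0, 0, 0], [0, 0, 0.0062, 0, 0, 0], [0, 0, 0, 0, 0, 0], [0, 0, 0, 0, 0, 0], [0, 0, 0, 0, 0, 0]]' | python3 -m inch
python3 -c "
from h import *
delta([.4272,.0444,.0566],[-.9921,-.1253])"
```

```text
time: 15.9
eef_pos: [0.4274, 0.0436, 0.0569]
tcp_rot: [-0.204, 3.134, 0.0]
ft_force: [-0.4, -0.3, -0.7]
gripper_width: 0.0073
grip_force: 59.3
tcp [0.4274 0.0436 0.0569] shift [0.0001 0.0009 0.0003] len 0.0009
rot [0.     0.0006 0.0044]
```

```bash
echo '[[-0.007, 0.0007, 0.0002, 0, 0, 0.004], [-0.007, 0, 0, 0, 0, 0], [-0.006, 0, 0, 0, 0, 0], [0, 0, 0, 0, 0, 0], [0, 0, 0, 0, 0, 0], [0, 0, 0, 0, 0, 0]]' | python3 -m inch
python3 -c "
from h import *
delta([.44704,.04693,.0566],[-.9921,-.1253])"
echo '[[0, 0, 0, 0, 0, 0]]' | python3 -m inch
```

```text
time: 16.5
eef_pos: [0.4467, 0.0467, 0.0562]
tcp_rot: [0.198, -3.135, 0.0]
ft_force: [-0.0, -0.7, 0.1]
gripper_width: 0.0072
grip_force: 59.3
tcp [0.4467 0.0467 0.0562] shift [-0.0004  0.0002 -0.0004] len 0.0006
rot [ 0.     -0.0004  0.0004]
time: 16.6
eef_pos: [0.4467, 0.0467, 0.0563]
tcp_rot: [0.198, -3.135, 0.0]
ft_force: [-0.8, 0.6, -0.6]
gripper_width: 0.0073
grip_force: 59.3
```

```bash
echo '[[-0.002, 0, -0.0003, 0, 0, 0], [-0.002, 0, 0, 0, 0, 0], [-0.002, 0, 0, 0, 0, 0], [0, 0, 0, 0, 0, 0]]' | python3 -m inch; echo '[[-0.0015, 0, 0, 0, 0, 0], [-0.0015, 0, 0, 0, 0, 0], [0, 0, 0, 0, 0, 0]]' | python3 -m inch;echo '[[-0.0015, 0, 0, 0, 0, 0], [-0.0015, 0, 0, 0, 0, 0], [0, 0, 0, 0, 0, 0]]' | python3 -m inch
```

```text
time: 17.0
eef_pos: [0.4531, 0.0476, 0.0566]
tcp_rot: [-0.198, 3.135, 0.0]
ft_force: [-0.4, -0.6, 0.0]
gripper_width: 0.0073
grip_force: 59.3
time: 17.3
eef_pos: [0.456, 0.0479, 0.0566]
tcp_rot: [-0.198, 3.135, -0.0]
ft_force: [-0.3, -0.2, -0.9]
gripper_width: 0.0076
grip_force: 59.3
time: 17.6
eef_pos: [0.4589, 0.0483, 0.0566]
tcp_rot: [-0.198, 3.135, 0.0]
ft_force: [-0.3, 0.4, 0.4]
gripper_width: 0.007
grip_force: 59.3
```

```bash
echo '[[-0.0015, 0, 0, 0, 0, 0], [-0.0015, 0, 0, 0, 0, 0], [0, 0, 0, 0, 0, 0]]' | python3 -m inch; echo '[[-0.0015, 0, 0, 0, 0, 0], [-0.0015, 0, 0, 0, 0, 0], [0, 0, 0, 0, 0, 0]]' | python3 -m inch;echo '[[-0.0015, 0, 0, 0, 0, 0], [-0.0015, 0, 0, 0, 0, 0], [0, 0, 0, 0, 0, 0]]' | python3 -m inch
```

```text
time: 17.9
eef_pos: [0.4615, 0.0486, 0.0563]
tcp_rot: [0.198, -3.134, 0.0]
ft_force: [-2.8, 0.2, -1.9]
gripper_width: 0.0073
grip_force: 59.2
time: 18.2
eef_pos: [0.4647, 0.049, 0.0564]
tcp_rot: [0.198, -3.135, 0.0]
ft_force: [-3.9, -0.0, -0.7]
gripper_width: 0.0068
grip_force: 59.3
time: 18.5
eef_pos: [0.4677, 0.0494, 0.0565]
tcp_rot: [0.198, -3.135, 0.0]
ft_force: [-5.5, -0.1, -0.6]
gripper_width: 0.0074
grip_force: 59.3
```

```bash
for i in 1 2 3; do echo '[[-0.0015, 0, 0, 0, 0, 0], [-0.0015, 0, 0, 0, 0, 0], [0, 0, 0, 0, 0, 0]]' | python3 -m inch | sed -n 2,4p; done
```

```text
eef_pos: [0.4704, 0.0497, 0.0564]
tcp_rot: [0.198, -3.135, 0.0]
ft_force: [-5.2, -0.9, -0.6]
eef_pos: [0.4732, 0.0501, 0.0563]
tcp_rot: [0.198, -3.134, 0.0]
ft_force: [-6.4, -0.1, -0.6]
eef_pos: [0.476, 0.0505, 0.0563]
tcp_rot: [0.198, -3.134, 0.0]
ft_force: [-6.7, -0.2, -0.6]
```

```bash
echo '[[-0.001, 0, 0, 0, 0, 0], [-0.001, 0, 0, 0, 0, 0], [0, 0, 0, 0, 0, 0]]' | python3 -m inch; echo '[[-0.001, 0, 0, 0, 0, 0], [-0.001, 0, 0, 0, 0, 0], [0, 0, 0, 0, 0, 0]]' | python3 -m inch
```

```text
time: 19.7
eef_pos: [0.4778, 0.0507, 0.0562]
tcp_rot: [0.198, -3.134, 0.0]
ft_force: [-6.8, -1.1, -0.9]
gripper_width: 0.0074
grip_force: 59.3
time: 20.0
eef_pos: [0.4797, 0.0509, 0.0562]
tcp_rot: [0.198, -3.133, 0.0]
ft_force: [-8.1, -1.0, -0.0]
gripper_width: 0.0074
grip_force: 59.2
```

```bash
echo '[[-0.001, 0, 0, 0, 0, 0], [-0.001, 0, 0, 0, 0, 0], [0, 0, 0, 0, 0, 0]]' | python3 -m inch
```

```text
time: 20.3
eef_pos: [0.4815, 0.0511, 0.0562]
tcp_rot: [0.198, -3.133, 0.0]
ft_force: [-9.3, -1.6, -0.4]
gripper_width: 0.0071
grip_force: 59.3
```

```bash
echo '[[-0.0008, 0, 0, 0, 0, 0], [-0.0008, 0, 0, 0, 0, 0], [0, 0, 0, 0, 0, 0]]' | python3 -m inch
```

```text
time: 20.6
eef_pos: [0.483, 0.0513, 0.0562]
tcp_rot: [0.198, -3.133, 0.0]
ft_force: [-8.6, -0.9, 0.6]
gripper_width: 0.0072
grip_force: 59.3
```

```bash
echo '[[-0.0008, 0, 0, 0, 0, 0], [-0.0008, 0, 0, 0, 0, 0], [0, 0, 0, 0, 0, 0]]' | python3 -m inch
```

```text
time: 20.9
eef_pos: [0.4845, 0.0515, 0.0561]
tcp_rot: [0.198, -3.133, 0.0]
ft_force: [-10.3, -1.5, 0.0]
gripper_width: 0.0072
grip_force: 59.4
```

```bash
echo '[[-0.0008, 0, 0, 0, 0, 0], [-0.0008, 0, 0, 0, 0, 0], [0, 0, 0, 0, 0, 0]]' | python3 -m inch
```

```text
time: 21.2
eef_pos: [0.486, 0.0517, 0.0561]
tcp_rot: [0.198, -3.132, 0.0]
ft_force: [-9.4, -1.1, 0.9]
gripper_width: 0.0072
grip_force: 59.4
```

```bash
echo '[[-0.0008, 0, 0, 0, 0, 0], [-0.0008, 0, 0, 0, 0, 0], [0, 0, 0, 0, 0, 0]]' | python3 -m inch
```

```text
time: 21.5
eef_pos: [0.4883, 0.052, 0.0563]
tcp_rot: [0.198, -3.134, 0.0]
ft_force: [-6.5, -1.8, -0.5]
gripper_width: 0.0071
grip_force: 59.3
```

```bash
echo '[[-0.0005, 0, 0, 0, 0, 0], [-0.0005, 0, 0, 0, 0, 0], [0, 0, 0, 0, 0, 0]]' | python3 -m inch
```

```text
time: 21.8
eef_pos: [0.4892, 0.0521, 0.0563]
tcp_rot: [0.198, -3.134, 0.0]
ft_force: [-7.0, -0.6, 0.4]
gripper_width: 0.0073
grip_force: 59.3
```

The snap came: force fell from about 10 to 6.5 N. I press a little further to be sure it is home, then follow the slide back to rest.

```bash
echo '[[-0.001, 0, 0, 0, 0, 0], [-0.001, 0, 0, 0, 0, 0], [-0.001, 0, 0, 0, 0, 0], [0, 0, 0, 0, 0, 0]]' | python3 -m inch
echo '[[0.0015, 0, 0, 0, 0, 0], [0.0015, 0, 0, 0, 0, 0], [0.0015, 0, 0, 0, 0, 0], [0.0015, 0, 0, 0, 0, 0], [0.0015, 0, 0, 0, 0, 0], [0.0015, 0, 0, 0, 0, 0], [0, 0, 0, 0, 0, 0]]' | python3 -m inch
```

```text
time: 22.2
eef_pos: [0.4921, 0.0525, 0.0563]
tcp_rot: [0.198, -3.133, 0.0]
ft_force: [-7.9, -0.8, 1.0]
gripper_width: 0.0071
grip_force: 59.4
time: 22.9
eef_pos: [0.4834, 0.0514, 0.0563]
tcp_rot: [0.198, -3.134, 0.0]
ft_force: [-6.1, -1.0, -2.0]
gripper_width: 0.0073
grip_force: 59.3
```

```bash
echo '[[0.0015, 0, 0, 0, 0, 0], [0.0015, 0, 0, 0, 0, 0], [0.0015, 0, 0, 0, 0, 0], [0.0015, 0, 0, 0, 0, 0], [0, 0, 0, 0, 0, 0], [0, 0, 0, 0, 0, 0]]' | python3 -m inch
echo '[[0.001, 0, 0, 0, 0, 0], [0.001, 0, 0, 0, 0, 0], [0, 0, 0, 0, 0, 0]]' | python3 -m inch
```

```text
time: 23.5
eef_pos: [0.478, 0.0507, 0.0567]
tcp_rot: [-0.198, 3.135, -0.0]
ft_force: [-4.7, -0.1, -1.9]
gripper_width: 0.0071
grip_force: 59.3
time: 23.8
eef_pos: [0.4761, 0.0504, 0.0567]
tcp_rot: [-0.198, 3.135, -0.0]
ft_force: [-4.0, -0.4, -1.1]
gripper_width: 0.0074
grip_force: 59.3
```

```bash
echo '[[0.001, 0, 0, 0, 0, 0], [0.001, 0, 0, 0, 0, 0], [0.001, 0, 0, 0, 0, 0], [0, 0, 0, 0, 0, 0], [0, 0, 0, 0, 0, 0]]' | python3 -m inch
```

```text
time: 24.3
eef_pos: [0.4733, 0.0501, 0.0568]
tcp_rot: [-0.198, 3.135, 0.0]
ft_force: [-0.4, 0.1, 0.0]
gripper_width: 0.0074
grip_force: 59.3
```

```bash
echo '[[0.001, 0, 0, 0, 0, 0], [0, 0, 0, 0, 0, 0], [0, 0, 0, 0, 0, 0]]' | python3 -m inch
```

```text
time: 24.6
eef_pos: [0.4723, 0.05, 0.0567]
tcp_rot: [-0.198, 3.135, 0.0]
ft_force: [0.3, -0.4, 0.2]
gripper_width: 0.0072
grip_force: 59.3
```

Force is zero with the slide at rest. Recentring half a millimetre, then letting go.

```bash
echo '[[-0.0006, 0, 0, 0, 0, 0], [0, 0, 0, 0, 0, 0]]' | python3 -m inch
echo '[[0, 0, 0, 0, 0, 0], [0, 0, 0, 0, 0, 0], [0, 0, 0, 0, 0, 0]]' | python3 -m inch 0.035
echo '[[0, 0, -0.02, 0, 0, 0], [0, 0, -0.03, 0, 0, 0], [0, 0, -0.04, 0, 0, 0], [0.04, 0, -0.04, 0, 0, 0], [0.02, 0, 0, 0, 0, 0], [0, 0, 0, 0, 0, 0], [0, 0, 0, 0, 0, 0]]' | python3 -m inch 0.085
python3 - <<'E'
from h import *
import pickle
m=vision.camera_model("wrist"); im=vision.get_image("wrist")[:,:,::-1]; cv2.imwrite("pics/wend.png",im); pickle.dump(m,open("wend.pkl","wb"))
g=im.mean(2)
yaw=np.radians(7.2);X=np.array([np.cos(yaw),np.sin(yaw),0]);Y=np.array([-X[1],X[0],0]);S=np.array([.50158,.05376,0])
# rectified brightness samples: along axis at fin top (z=.07) and clip plate (z=.054)
def samp(x,y,z):
    u=proj(m,S+x*X+y*Y+[0,0,z]); return int(cv2.getRectSubPix(g.astype(np.float32),(1,1),(float(u[0]),float(u[1])))[0,0])
for z in (.054,.07):
    print("z",z)
    for x in np.arange(-44,16,3): print(int(x),[samp(x/1e3,y/1e3,z) for y in range(-18,19,2)])
print(proj(m,S+[0,0,.054]),proj(m,S-.0295*X+[0,0,.07]))
E
```

```text
time: 24.8
eef_pos: [0.4728, 0.05, 0.0566]
tcp_rot: [-0.198, 3.135, 0.0]
ft_force: [1.0, 0.2, -1.2]
gripper_width: 0.0071
grip_force: 59.3
time: 25.1
eef_pos: [0.4727, 0.05, 0.0566]
tcp_rot: [-0.198, 3.135, -0.0]
ft_force: [-0.2, 0.1, -0.4]
gripper_width: 0.035
grip_force: 0.0
time: 25.8
eef_pos: [0.4179, 0.0431, 0.182]
tcp_rot: [-0.198, 3.134, 0.0]
ft_force: [-0.3, 0.4, 0.2]
gripper_width: 0.0846
grip_force: 0.0
z 0.054
-44 [67, 65, 66, 63, 64, 62, 62, 61, 61, 61, 61, 61, 60, 60, 60, 62, 63, 63, 61]
-41 [77, 71, 78, 78, 75, 73, 67, 62, 60, 59, 59, 58, 60, 59, 59, 61, 61, 62, 63]
-38 [78, 78, 87, 90, 85, 87, 79, 60, 57, 57, 57, 59, 70, 79, 71, 65, 73, 62, 65]
-35 [79, 84, 95, 113, 110, 97, 79, 61, 59, 60, 61, 60, 75, 97, 98, 94, 86, 73, 74]
-32 [84, 96, 106, 100, 103, 111, 87, 67, 69, 68, 69, 66, 76, 105, 100, 98, 98, 93, 78]
-29 [126, 106, 117, 150, 162, 162, 107, 67, 70, 69, 71, 66, 85, 149, 166, 167, 138, 107, 96]
-26 [119, 166, 200, 185, 113, 100, 87, 69, 69, 69, 70, 67, 79, 105, 120, 156, 193, 179, 123]
-23 [178, 201, 207, 166, 97, 86, 87, 70, 69, 69, 72, 70, 82, 86, 95, 149, 19
[... 2375 characters left out ...]
63, 153, 162, 168, 156, 115, 106, 162, 189, 200, 192]
-2 [162, 179, 196, 166, 115, 127, 163, 169, 154, 122, 152, 167, 159, 118, 115, 165, 195, 195, 178]
1 [187, 150, 173, 186, 180, 164, 155, 166, 167, 166, 167, 166, 152, 159, 179, 191, 177, 154, 193]
4 [190, 151, 166, 158, 155, 189, 184, 177, 176, 172, 178, 178, 190, 192, 163, 165, 163, 145, 190]
7 [179, 152, 167, 155, 131, 178, 189, 183, 178, 181, 192, 192, 189, 179, 143, 160, 161, 146, 179]
10 [163, 149, 166, 153, 139, 169, 174, 176, 174, 176, 177, 175, 173, 169, 144, 162, 161, 139, 163]
13 [161, 145, 166, 153, 144, 170, 174, 175, 174, 175, 175, 175, 172, 169, 145, 163, 161, 138, 162]
[314.81212344 314.11059733] [314.78988665 292.63926624]
```

The numeric check agrees: the leg tips end at x of about +9 mm, the clip is symmetric about the axis, and the shaft is at its rest place.

```bash
python3 -c "
from station import finish_job
print(finish_job())"
```

```text
the job is handed in; nothing more can be done
None
```

The idler is hub up on its seat and the clip is snapped home in the groove; the slide is back at rest, the gripper is clear of everything, and the job was handed in at about 26 s of robot time, with no verdict shown.

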